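# Slide the loaded culture crate home against its stop

### The job

Put the brown crate of fly-culture bottles back in its yellow-taped place: push it along the bench until its far side sits flush against the aluminium stop, inside the tape lines left and right. It is heavy and top-heavy, so push it with the fingertips only, low on its solid lower part, so that it slides instead of tipping; do not lift or hold it, do not push on its perforated upper part or the bottles in it, and leave the other bottles on the bench where they stand.

Things in the scene. Friction and masses are not known exactly. Their poses are not given: they have to be found in the camera images.
- bay: The crate's place: yellow tape lines (19 mm wide, 236 mm clear between the side ones) on the bench, closed at the back by a fixed aluminium stop 270 mm long, 40 mm tall. Origin: on the bench, where the crate's centre lies when home; +x points away from the robot to the stop, whose face is at x = +65 mm; +y left along the stop.
- crate: The loaded crate's solid dark-brown lower tray, 130 mm deep (x) by 200 mm wide (y), upright outer walls 6 to 50 mm above the bench. Origin: centre of the footprint, at bench height; x to its far side, y left, z up. 1.1 to 1.7 kg with bottles; slides at about 6 to 13 N. Four rubber feet, inset (they reach 44 mm fore and aft of the centre): pushed high it rocks over them.
- basket: The crate's perforated brown upper part, fixed on the tray, 50 to 96 mm above the bench, walls 3 mm inside the tray's faces, rim flush with them. Same origin and axes as the crate. Not to be pushed or held: the body of an upright gripper may meet it before low fingertips reach the tray, so lean the fingers towards the crate.
- amber: Amber reagent bottle, black cap, 76 mm wide, 185 mm tall, standing near the work, to be left alone. Origin: centre of its underside, z up its axis.
- spray: Clear spray bottle with white head, 80 mm wide, 207 mm tall, nozzle reaching 57 mm to its -x side, to be left alone. Origin: centre of its underside, z up its axis.
- spare: A single culture bottle standing outside the crate, 56 mm wide, 165 mm tall, yellow foam stopper, to be left alone. Origin: centre of its underside, z up its axis.
- culture0: Culture bottle in the crate, front row, right (-y): glass, 56 mm wide, 165 mm tall with its yellow foam stopper, loose on the crate's floor, its top 177 mm above the bench. Origin: centre of its underside, 12 mm above the bench; z up its axis.
- culture1: Culture bottle in the crate, front row, middle: glass, 56 mm wide, 165 mm tall with its yellow foam stopper, loose on the crate's floor, its top 177 mm above the bench. Origin: centre of its underside, 12 mm above the bench; z up its axis.
- culture2: Culture bottle in the crate, front row, left (+y): glass, 56 mm wide, 165 mm tall with its yellow foam stopper, loose on the crate's floor, its top 177 mm above the bench. Origin: centre of its underside, 12 mm above the bench; z up its axis.
- culture3: Culture bottle in the crate, far row, right (-y): glass, 56 mm wide, 165 mm tall with its yellow foam stopper, loose on the crate's floor, its top 177 mm above the bench. Origin: centre of its underside, 12 mm above the bench; z up its axis.
- culture4: Culture bottle in the crate, far row, middle: glass, 56 mm wide, 165 mm tall with its yellow foam stopper, loose on the crate's floor, its top 177 mm above the bench. Origin: centre of its underside, 12 mm above the bench; z up its axis.
- culture5: Culture bottle in the crate, far row, left (+y): glass, 56 mm wide, 165 mm tall with its yellow foam stopper, loose on the crate's floor, its top 177 mm above the bench. Origin: centre of its underside, 12 mm above the bench; z up its axis.
Mind the look-alikes: they are no part of the job. Leave any red look-alike of the crate alone.

How it is judged:
By the outcome, as a careful person would: the job done as asked, in the order asked, and still so for the second after the job is handed in, with the robot touching nothing.
It also fails if it takes over 48 s, if anything falls off the work surface, if the arm or the gripper's body presses on something with over 40 N, if the wrist force passes 120 N, or if a joint passes its speed limit or range.

### The arm

A 6-joint arm with a two-finger parallel gripper is mounted at the origin on the work surface. World frame = base frame: x ahead of the robot, y to its left, z up, the work surface at z = 0. Lengths are in m, angles in rad, forces in N, time in s.
With the tool pointing down it reaches from about 0.275 to 0.825 m from the base axis. Payload 5.2 kg.
Tool frame: the origin (TCP) lies at the very end of the fingers, on their centre line; the grasp point (between the pads) lies 19 mm behind it; z points along the fingers, y is the line along which they close (so a half turn about z gives the same grasp; the last joint's range is limited). The gripper opens to 93 mm and grips with 3 to 60 N. Pads are 15 mm wide; open, the fingers measure 128 mm over their backs; the gripper's body (75 mm by 188 mm) begins 65 mm behind the grasp point.
Start: joints at [-1.496, 0.259, 1.535, -0, 1.348, -0.203], TCP at [0.151, -0.529, 0.219] pointing down, gripper open.
Joint ranges: [-3.14, 3.14], [-0.91, 2.08], [0.19, 2.58], [-1.22, 4.36], [0.22, 2.71], [-3.12, 3.12]. Speed limits (rad/s): [2.57, 2.57, 3.14, 3.14, 3.14, 3.14].

### API

Orientations are given as a unit quaternion [x, y, z, w].
In Python, from rig import get_obs, snapshot, finish_job, trace gives the robot as it stands. The module is installed in compiled form; this text tells all that it offers.
- The arm moves only by the tool move_arm, never from a script. Its argument "steps" is a list of rows, each an object of numbers: "ax", "ay", "az": the turn, a rotation vector about the world's x, y, z in units of 5 degrees (1.0 is 5 degrees); "dx", "dy", "dz": the shift along the world's x, y, z in units of 40 mm (1.0 is 40 mm); "claw": the opening, from 0 (shut) to 1 (fully open). In form: [{"ax": .., "ay": .., "az": .., "dx": .., "dy": .., "dz": .., "claw": ..}, ...]. A call has 1 to 10 rows; each row is the pose to reach, as a shift and turn from the pose commanded when the call began; what a row does not reach only later rows make up. A row lasts 1/12 s, in which the tool goes at most 41.7 mm and 7.16 degrees, less where a joint would pass 70% of its speed; a pose out of reach is approached as far as the arm can. A call with a gripper value outside its range is refused whole. The fingers move at their own pace and stop on an object; "grip_force" is the grip in N (left out, the last holds). Time passes only in rows, so rows that repeat a pose let the fingers close. It gives the time, the measured TCP pose, the force, the opening and the grip force at its end, in the units of the state.
- get_obs(): the state, without advancing time (a new reading comes with each control period).
- snapshot(name): name is "scene" or "side" or "wrist"; returns a dict with "frame" (384x512x3 uint8, red, green, blue), "fx", "fy", "cx", "cy" (pixels), "cam_to_world" (4x4, takes a point from camera to world coordinates). Camera axes: x right, y down, z forward; pixel columns grow to the right and rows downward; lengths in m; the calibration is good to about 2 mm. A picture is of the moment at which its call begins. There is no depth.
- finish_job(): hands the job in; it is judged then, once.
Trained networks look in a picture, given as the dict that the camera call returned (one of the last four; its "shot" number tells which), for a name from the list of things; names that differ only in an ending like _2 or _b are one class to them, and where a whole thing is asked for, a point or a joint stands for the part that bears it (a point fixed in the world has none). Each returns a list of dicts, best first, with "score" (0 to 1); they miss things now and then, are a little off and sometimes report something else, mostly with a low value. They report only what shows in the picture. A call takes as long as a camera call. They do not tell look-alikes from the thing itself.
- trace(picture, name): "region" (384x512 bool, what is visible of it) and "position" ([column, row] in pixels, amid what is visible of it).
The state is a dict: "clock": time; "joints": joint angles; "dq": joint speeds; "joint_efforts": joint torques, N m; "ee_pos": TCP position; "ee_rot": TCP orientation; "force": force on the tool from outside, world axes, zero at the start; "moment": the same for the moment, N m; "gripper_width": finger opening in m; "finger_force": force on a finger pad.
Only numpy, scipy, OpenCV 4.12 (cv2) and the standard library are available. Lean on these libraries where they do the work, as an engineer would, in place of code of your own. Each camera call takes 0.05 s, during which the arm holds its last target. There are 200 camera calls.

## Working session

There is one attempt and no reset: what is moved stays moved. The work goes in short steps, Python scripts to look and compute and a tool call to move; the robot and the scene stay as the last step left them, time stands still between calls to the robot, and variables do not carry over. Pictures are saved under pics/ and viewed, at most 10 in all, crops included, and the job is handed in when it is done.

Besides the shell and the picture viewer there is one more tool, called after "Emit:" as a command line: name --argument value ..., lists and objects as JSON in quotes. move_arm: Moves the arm, as the interface text tells. Its arguments: {"type":"object","properties":{"steps":{"type":"array","items":{"type":"object","properties":{"ax":{"type":"number"},"ay":{"type":"number"},"az":{"type":"number"},"dx":{"type":"number"},"dy":{"type":"number"},"dz":{"type":"number"},"claw":{"type":"number"}}}},"grip_force":{"type":"number"}},"required":["steps"]}

```bash
mkdir -p pics; cat > h.py <<'E'
import numpy as np,cv2
from rig import *
def ray(s,u,v):
    M=np.array(s["cam_to_world"]);d=M[:3,:3]@np.array([(u-s["cx"])/s["fx"],(v-s["cy"])/s["fy"],1]);return M[:3,3],d
def plane(s,u,v,z=0):
    o,d=ray(s,u,v);return (o+d*(z-o[2])/d[2])
def proj(s,p):
    M=np.linalg.inv(np.array(s["cam_to_world"]));c=M[:3,:3]@np.array(p)+M[:3,3]
    return np.array([s["fx"]*c[0]/c[2]+s["cx"],s["fy"]*c[1]/c[2]+s["cy"]])
def save(s,n,f=1): cv2.imwrite("pics/"+n,cv2.resize(s["frame"][:,:,::-1],None,fx=f,fy=f))
E
python3 - <<'E'
from h import *
for n in ["scene","side"]:
    s=snapshot(n); save(s,n+"0.png",1.5); print(n,np.round(s["cam_to_world"],3).tolist(),s["fx"])
    for k in ["bay","crate","basket","amber","spray","spare"]:
        for r in trace(s,k)[:3]:
            ys,xs=np.where(r["region"]); 
            print(k,round(r["score"],2),np.round(r["position"]),xs.min(),xs.max(),ys.min(),ys.max(),np.round(plane(s,*r["position"],0.03 if k=="crate" else 0),3))
E
```

```text
scene [[-0.209, 0.914, -0.348, 0.915], [0.978, 0.193, -0.083, 0.12], [-0.009, -0.357, -0.934, 1.056], [0.0, 0.0, 0.0, 1.0]] 440.8832084474366
bay 0.71 [184. 264.] 133 265 187 298 [ 0.738 -0.103  0.   ]
crate 0.78 [314. 126.] 272 360 92 162 [0.318 0.141 0.03 ]
crate 0.75 [229. 213.] 177 273 158 234 [ 0.599 -0.024  0.03 ]
basket 0.87 [227. 213.] 177 273 159 228 [ 0.59  -0.032  0.   ]
basket 0.66 [316. 105.] 272 361 91 153 [0.232 0.137 0.   ]
amber 0.84 [107. 189.] 86 131 164 212 [ 0.591 -0.35   0.   ]
spray 0.94 [323. 201.] 305 350 161 226 [0.509 0.199 0.   ]
spare 0.84 [291. 258.] 277 302 243 278 [0.669 0.146 0.   ]
side [[-0.912, -0.289, 0.292, 0.167], [-0.411, 0.637, -0.653, 0.862], [0.003, -0.715, -0.699, 0.911], [0.0, 0.0, 0.0, 1.0]] 474.13331933497443
bay 0.98 [209. 160.] 187 242 129 201 [ 0.752 -0.09   0.   ]
bay 0.43 [257. 171.] 249 267 151 188 [ 0.598 -0.106  0.   ]
crate 0.8 [264. 187.] 220 297 148 217 [ 0.539 -0.019  0.03 ]
crate 0.77 [318. 250.] 288 351 204 294 [0.333 0.131 0.03 ]
basket 0.9 [321. 266.] 290 351 204 281 [0.315 0.152 0.   ]
basket 0.79 [265. 186.] 220 297 149 204 [ 0.552 -0.057  0.   ]
amber 0.61 [282. 109.] 268 292 78 134 [ 0.655 -0.44   0.   ]
spare 0.86 [182. 200.] 172 196 166 224 [ 0.737  0.092 -0.   ]
```

View pics/scene0.png

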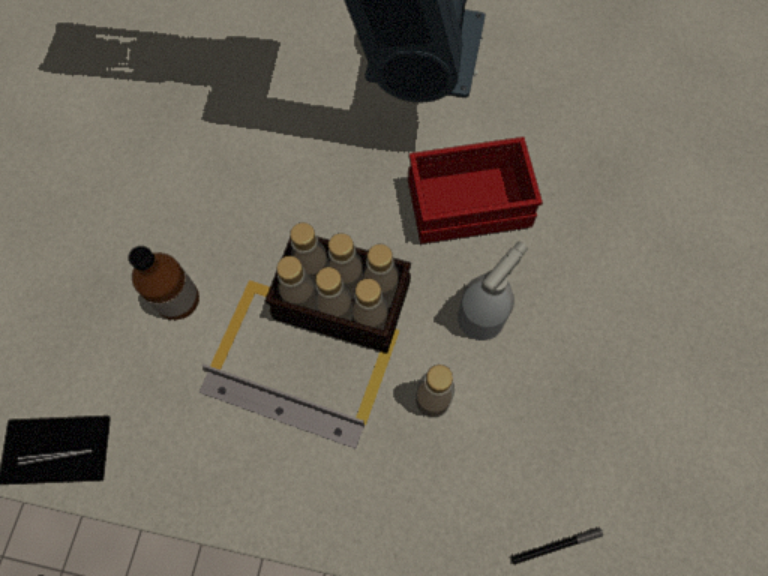

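View pics/side0.png

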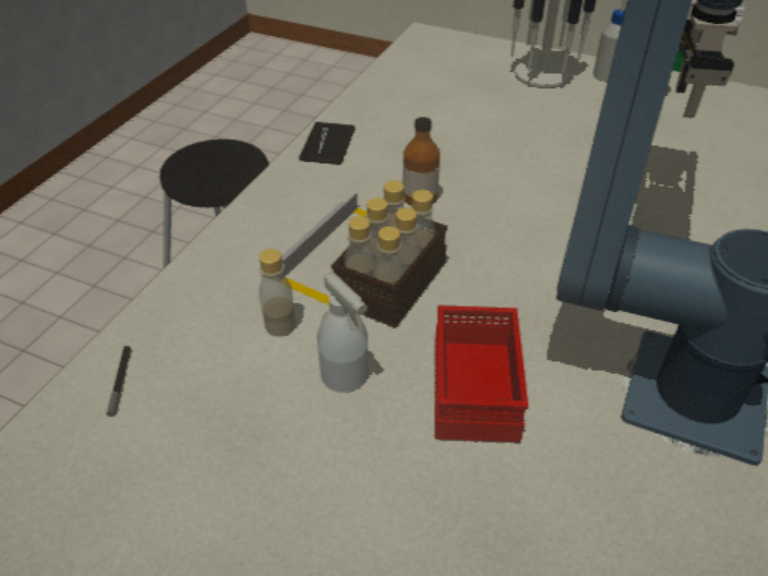

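Scene: the candidates are the brown crate with six bottles at about (339,285) and the empty red look-alike at (475,190), both in 1.5x pixels. I choose the brown one. The bay tape and stop lie below it, with the stop at (280,405), and the amber, spray and spare bottles stand around it. I'll check it in a close crop.

```bash
python3 - <<'E'
from h import *
s=snapshot("scene"); c=s["frame"][145:300,125:285,::-1]
c=cv2.resize(c,None,fx=3.75,fy=3.75,interpolation=cv2.INTER_CUBIC); c=cv2.convertScaleAbs(c,alpha=1.8)
cv2.imwrite("pics/crop1.png",c)
hsv=cv2.cvtColor(s["frame"],cv2.COLOR_RGB2HSV); m=cv2.inRange(hsv,(18,120,110),(32,255,255))
n,l,st,ce=cv2.connectedComponentsWithStats(m)
for i in range(1,n):
    if st[i,4]>60:
        ys,xs=np.where(l==i);P=np.array([plane(s,u,v) for u,v in zip(xs,ys)])[:,:2]
        (cx,cy),(w,h),a=cv2.minAreaRect((P*1000).astype(np.float32)); print(st[i],np.round(cv2.boxPoints(((cx,cy),(w,h),a))).tolist())
E
```

```text
[194 149  15  14 106] [[422.0, -137.0], [449.0, -164.0], [474.0, -140.0], [447.0, -112.0]]
[219 156  16  13  96] [[429.0, -59.0], [450.0, -93.0], [477.0, -75.0], [457.0, -42.0]]
[246 164  15  13  89] [[436.0, 1.0], [466.0, -21.0], [485.0, 6.0], [455.0, 27.0]]
[185 171  16  14  98] [[491.0, -149.0], [522.0, -170.0], [540.0, -141.0], [509.0, -121.0]]
[211 178  16  15 103] [[495.0, -78.0], [529.0, -98.0], [547.0, -68.0], [512.0, -48.0]]
[140 187  40  59 506] [[552.0, -204.0], [711.0, -230.0], [717.0, -193.0], [558.0, -166.0]]
[237 186  17  14  86] [[501.0, 6.0], [522.0, -27.0], [550.0, -9.0], [529.0, 24.0]]
[238 220  28  63 397] [[587.0, 48.0], [749.0, 27.0], [751.0, 46.0], [589.0, 67.0]]
```

View pics/crop1.png

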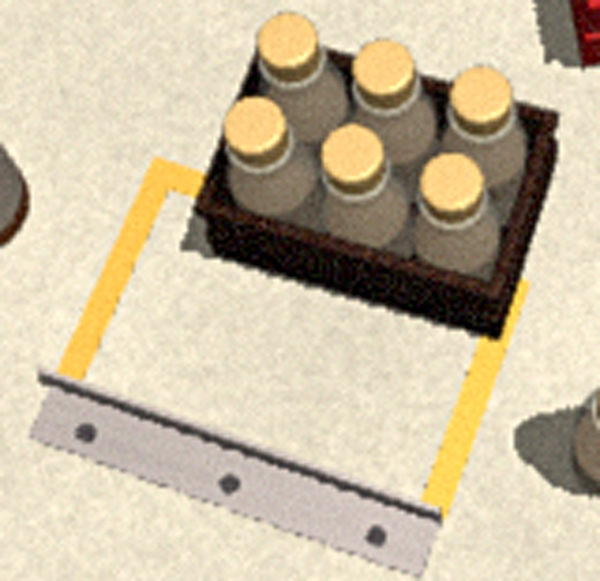

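```bash
cat >> h.py <<'E'
def tape(s,box):
    hsv=cv2.cvtColor(s["frame"],cv2.COLOR_RGB2HSV); m=cv2.inRange(hsv,(18,110,100),(32,255,255))
    x0,x1,y0,y1=box; ys,xs=np.where(m[y0:y1,x0:x1]); P=np.array([plane(s,u,v)[:2] for u,v in zip(xs+x0,ys+y0)])
    c=P.mean(0);w=np.linalg.svd(P-c)[2][0]; w=w*np.sign(w[0]); return c,w
def box(p,z0,z1,hx=.065,hy=.1):
    x,y,t=p;c,sn=np.cos(t),np.sin(t)
    return [np.array([x+c*a-sn*b,y+sn*a+c*b,z]) for z in (z0,z1) for a,b in((-hx,-hy),(hx,-hy),(hx,hy),(-hx,hy))]
def draw(im,s,p,z0,z1,col,f,hx=.065,hy=.1):
    q=[tuple(int(round(v*f+f/2)) for v in proj(s,a)) for a in box(p,z0,z1,hx,hy)]
    for i in range(4):
        for a,b in((i,(i+1)%4),(4+i,4+(i+1)%4),(i,i+4)): cv2.line(im,q[a],q[b],col,1)
E
python3 - <<'E'
from h import *
from scipy.optimize import least_squares as L
s=snapshot("scene")
cl,wl=tape(s,(138,172,195,247)); cr,wr=tape(s,(236,270,228,280))
print(cl,np.degrees(np.arctan2(wl[1],wl[0])),cr,np.degrees(np.arctan2(wr[1],wr[0])))
t=np.mean([np.arctan2(w[1],w[0]) for w in(wl,wr)]); n=np.array([-np.sin(t),np.cos(t)]);e=np.array([np.cos(t),np.sin(t)])
print("sep",n@(cr-cl), "mid n",n@(cr+cl)/2)
px=lambda u,v:(u/3.75+125-.13,v/3.75+145-.13)
for uv in((40,372),(440,515)): 
    P=plane(s,*px(*uv),.04)[:2]; print("stop",P,e@P,n@P)
obs=[(px(557,112),(-.065,.1,.096)),(px(197,208),(.065,-.1,.096)),(px(507,298),(.065,.1,.096)),(px(497,338),(.065,.1,.006)),(px(213,250),(.065,-.1,.006))]
def f(p):
    c,sn=np.cos(p[2]),np.sin(p[2]);return np.concatenate([proj(s,(p[0]+c*a-sn*b,p[1]+sn*a+c*b,z))-o for o,(a,b,z) in obs])
r=L(f,[.55,-.05,-.1]);c=r.x;print("crate",c,np.degrees(c[2]),np.round(r.fun,1))
S=np.mean([e@plane(s,*px(*uv),.04)[:2] for uv in((40,372),(440,515))])
b=e*(S-.065)+n*(n@(cr+cl)/2); print("bay",b,np.degrees(t),"crate in bay",e@(c[:2]-b),n@(c[:2]-b))
s2=snapshot("side"); outs=[]
for q,(a0,a1,b0,b1) in((s,(125,285,145,300)),(s2,(180,310,120,230))):
    im=cv2.resize(q["frame"][:,:,::-1],None,fx=3,fy=3,interpolation=cv2.INTER_CUBIC);im=cv2.convertScaleAbs(im,alpha=1.6)
    draw(im,q,c,.006,.096,(255,255,0),3);draw(im,q,(b[0],b[1],t),0,.001,(0,0,255),3,.065,.118)
    bb=b+e*.066;draw(im,q,(bb[0],bb[1],t),0,.04,(0,255,0),3,.001,.135)
    outs.append(im[b0*3:b1*3,a0*3:a1*3])
h=max(o.shape[0] for o in outs);o=np.hstack([cv2.copyMakeBorder(o,0,h-o.shape[0],0,0,0) for o in outs])
o=cv2.resize(o,None,fx=min(1,800/o.shape[1]),fy=min(1,800/o.shape[1]));cv2.imwrite("pics/fit.png",o)
E
```

```text
[ 0.64520689 -0.20696352] -7.650402450540893 [0.68555576 0.04533796] -8.495888130176308
sep 0.25546755753644285 mid n 0.01343239047016627
stop [ 0.72316648 -0.22100734] 0.7470372516737807 -0.11725760008263988
stop [0.75812543 0.04583796] 0.7441747444620095 0.15185268741058833
crate [ 0.55829412 -0.03639418 -0.09042668] -5.181067165082565 [ 1.2 -0.7 -1.3 -0.3 -1.6  0.1  1.1  0.   0.8  0.8]
bay [ 0.67574732 -0.08228312] -8.0731452903586 crate in bay -0.12273370801818692 0.028939367025967715
```

View pics/fit.png

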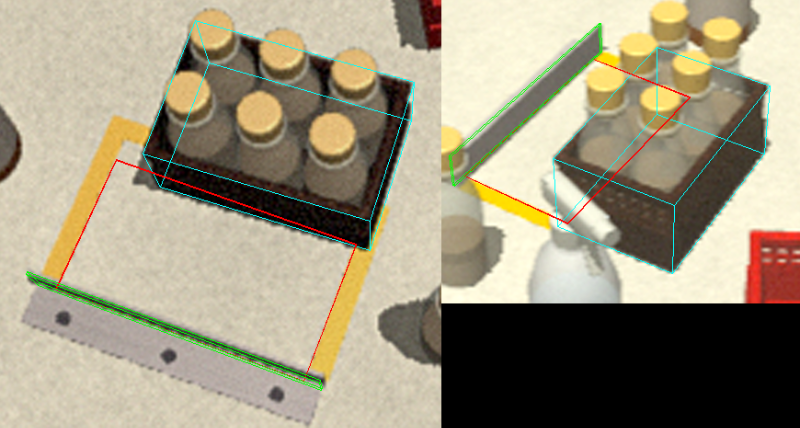

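The side view (right) confirms the fit of the crate (cyan), bay (red) and stop (green). In the bay frame the crate is at about (-123, +29) mm, +2.9°. Next: tool orientation, obstacles and the plan.

```bash
python3 - <<'E'
from h import *
from scipy.spatial.transform import Rotation as R
o=get_obs();r=R.from_quat(o["ee_rot"]);print(o["clock"],np.round(o["ee_pos"],4),np.round(r.as_matrix(),3).tolist(),o["gripper_width"])
s=snapshot("scene")
for k,z in(("spray",0),("spare",0),("amber",0)):
    g=trace(s,k)[0]["region"];ys,xs=np.where(g); i=ys.argmax();print(k,"low pix ground",np.round(plane(s,xs[i],ys[i]),3))
g=[q for q in trace(s,"crate") if q["position"][1]<150][0]["region"]
h,_=cv2.findContours(g.astype(np.uint8),0,2);c=max(h,key=cv2.contourArea)
b=cv2.boxPoints(cv2.minAreaRect(c));print("red",[np.round(plane(s,u,v,.09)[:2],3).tolist() for u,v in b])
# target: tilt th, yaw psi
def tgt(psi,th):
    p=np.radians(psi);t=np.radians(th);e=np.array([np.cos(p),np.sin(p),0]);z=np.sin(t)*e+np.array([0,0,-np.cos(t)])
    n=np.array([-np.sin(p),np.cos(p),0]);best=[]
    for sg in(1,-1):
        y=sg*n;best.append(R.from_matrix(np.column_stack([np.cross(y,z),y,z])))
    return min(best,key=lambda q:(q*r.inv()).magnitude())
for psi in(-5.2,-8.1):
    d=np.degrees((tgt(psi,35)*r.inv()).as_rotvec());print(psi,"rotvec/5deg",np.round(d/5,3))
E
```

```text
0.85 [ 0.1509 -0.5289  0.2187] [[0.962, 0.274, 0.0], [0.274, -0.962, -0.0], [-0.0, 0.0, -1.0]] 0.09278492751278973
spray low pix ground [0.578 0.195 0.   ]
spare low pix ground [0.72  0.143 0.   ]
amber low pix ground [ 0.649 -0.307  0.   ]
red [[0.307, 0.016], [0.226, 0.222], [0.392, 0.265], [0.467, 0.069]]
-5.2 rotvec/5deg [ 0.658 -7.008 -4.09 ]
-8.1 rotvec/5deg [ 0.481 -7.034 -4.652]
```

```bash
python3 - <<'E'
from h import *
s=snapshot("scene")
for u,v in((411,157),(525,140),(540,200),(419,222)): print(np.round(plane(s,u/1.5,v/1.5,.096)[:2],3))
for u,v in((422,241),(537,230)): print("bot",np.round(plane(s,u/1.5,v/1.5,.003)[:2],3))
from scipy.spatial.transform import Rotation as R
p=np.radians(-5.2)
for th in(25,30,35):
  t=np.radians(th);z=np.array([np.sin(t),0,-np.cos(t)]);x=np.array([np.cos(t),0,np.sin(t)])
  for l in(.084,.15,.2): print(th,l,[np.round(-l*z+sg*.0375*x,3).tolist()[::2] for sg in(1,-1)])
E
```

```text
[0.316 0.03 ]
[0.244 0.213]
[0.353 0.253]
[0.433 0.067]
bot [0.421 0.074]
bot [0.359 0.268]
25 0.084 [[-0.002, 0.092], [-0.069, 0.06]]
25 0.15 [[-0.029, 0.152], [-0.097, 0.12]]
25 0.2 [[-0.051, 0.197], [-0.119, 0.165]]
30 0.084 [[-0.01, 0.091], [-0.074, 0.054]]
30 0.15 [[-0.043, 0.149], [-0.107, 0.111]]
30 0.2 [[-0.068, 0.192], [-0.132, 0.154]]
35 0.084 [[-0.017, 0.09], [-0.079, 0.047]]
35 0.15 [[-0.055, 0.144], [-0.117, 0.101]]
35 0.2 [[-0.084, 0.185], [-0.145, 0.142]]
```

Plan: the red crate's corner at (0.433, 0.067) limits where the wide gripper body can go. I'll lean 35°, yaw the tool -10° and start with the left fingertip just left of the crate's centre. That keeps the body clear on the right. First the pre-approach, high up.

Emit:
move_arm --steps '[{"dx": 3.8, "dy": 5.36, "dz": 0.8, "ax": 0.18, "ay": -3.5, "az": -2.5, "claw": 1}, {"dx": 3.8, "dy": 5.36, "dz": 0.8, "ax": 0.18, "ay": -3.5, "az": -2.5, "claw": 1}, {"dx": 3.8, "dy": 5.36, "dz": 0.8, "ax": 0.18, "ay": -3.5, "az": -2.5, "claw": 1}, {"dx": 3.8, "dy": 5.36, "dz": 0.8, "ax": 0.18, "ay": -3.5, "az": -2.5, "claw": 1}, {"dx": 7.6, "dy": 10.72, "dz": 0.8, "ax": 0.365, "ay": -7.05, "az": -5.02, "claw": 1}, {"dx": 7.6, "dy": 10.72, "dz": 0.8, "ax": 0.365, "ay": -7.05, "az": -5.02, "claw": 1}, {"dx": 7.6, "dy": 10.72, "dz": 0.8, "ax": 0.365, "ay": -7.05, "az": -5.02, "claw": 1}, {"dx": 7.6, "dy": 10.72, "dz": 0.8, "ax": 0.365, "ay": -7.05, "az": -5.02, "claw": 1}, {"dx": 7.6, "dy": 10.72, "dz": 0.8, "ax": 0.365, "ay": -7.05, "az": -5.02, "claw": 1}, {"dx": 7.6, "dy": 10.72, "dz": 0.8, "ax": 0.365, "ay": -7.05, "az": -5.02, "claw": 1}]'

```text
clock: 1.98
ee_pos: [0.3899, -0.1905, 0.2471]
ee_rot: [0.95, -0.086, 0.3, 0.027]
force: [0.8, -0.3, -0.2]
gripper_width: 0.0927
finger_force: 0.0
```

Emit:
move_arm --steps '[{"claw": 1}, {"claw": 1}, {"claw": 1}, {"claw": 1}, {"claw": 1}, {"claw": 1}]'

```text
invalid input
```

```bash
cat >> h.py <<'E'
from scipy.spatial.transform import Rotation as R
def tool():
    o=get_obs();m=R.from_quat(o["ee_rot"]).as_matrix();z=m[:,2]
    print("t",round(o["clock"],2),"tcp",np.round(o["ee_pos"],4),"yaw",round(np.degrees(np.arctan2(z[1],z[0])),2),"tilt",round(np.degrees(np.arccos(-z[2])),2),"roll",round(np.degrees(np.arcsin(m[2,1])),2),"F",np.round(o["force"],1),"q",np.round(o["joints"],2))
E
python3 -c "
from h import *
tool()"
```

```text
t 1.98 tcp [ 0.3899 -0.1905  0.2471] yaw -10.33 tilt 35.07 roll 0.02 F [ 0.8 -0.3 -0.2] q [-1.18 -0.35  2.2   0.61  1.02  0.31]
```

Emit:
move_arm --steps '[{"dx": 1.62, "dy": 2.2, "claw": 1}, {"dx": 1.62, "dy": 2.2, "claw": 1}, {"dx": 1.62, "dy": 2.2, "claw": 1}, {"dx": 1.62, "dy": 2.2, "claw": 1}, {"dx": 1.62, "dy": 2.2, "dz": -1.0, "claw": 1}, {"dx": 1.62, "dy": 2.2, "dz": -2.0, "claw": 1}, {"dx": 1.62, "dy": 2.2, "dz": -3.0, "claw": 1}, {"dx": 1.62, "dy": 2.2, "dz": -4.0, "claw": 1}, {"dx": 1.62, "dy": 2.2, "dz": -4.0, "claw": 1}]'

```text
invalid input
```

```bash
python3 -c "
from h import *
tool();s=snapshot('side');save(s,'side1.png',1.5)"
```

```text
t 1.98 tcp [ 0.3899 -0.1905  0.2471] yaw -10.33 tilt 35.07 roll 0.02 F [ 0.8 -0.3 -0.2] q [-1.18 -0.35  2.2   0.61  1.02  0.31]
```

View pics/side1.png

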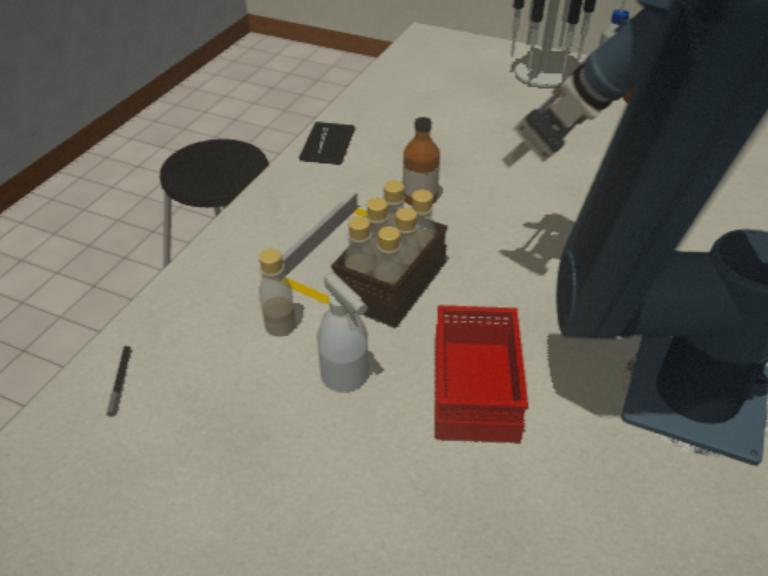

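The move was refused, so the arm still hangs at its first waypoint, gripper at (540,130), with nothing disturbed. I'll give every field in each row.

Emit:
move_arm --steps '[{"ax": 0, "ay": 0, "az": 0, "dx": 1.62, "dy": 2.2, "dz": 0, "claw": 1}, {"ax": 0, "ay": 0, "az": 0, "dx": 1.62, "dy": 2.2, "dz": 0, "claw": 1}, {"ax": 0, "ay": 0, "az": 0, "dx": 1.62, "dy": 2.2, "dz": 0, "claw": 1}, {"ax": 0, "ay": 0, "az": 0, "dx": 1.62, "dy": 2.2, "dz": 0, "claw": 1}, {"ax": 0, "ay": 0, "az": 0, "dx": 1.62, "dy": 2.2, "dz": -1, "claw": 1}, {"ax": 0, "ay": 0, "az": 0, "dx": 1.62, "dy": 2.2, "dz": -2, "claw": 1}, {"ax": 0, "ay": 0, "az": 0, "dx": 1.62, "dy": 2.2, "dz": -3, "claw": 1}, {"ax": 0, "ay": 0, "az": 0, "dx": 1.62, "dy": 2.2, "dz": -4, "claw": 1}, {"ax": 0, "ay": 0, "az": 0, "dx": 1.62, "dy": 2.2, "dz": -4, "claw": 1}]'

```text
clock: 2.78
ee_pos: [0.4557, -0.1023, 0.0898]
ee_rot: [0.95, -0.082, 0.3, 0.025]
force: [1.6, -0.4, 0.5]
gripper_width: 0.0929
finger_force: 0.0
```

```bash
python3 -c "
from h import *
tool()"
```

```text
t 2.78 tcp [ 0.4557 -0.1023  0.0898] yaw -9.72 tilt 35.05 roll -0.11 F [ 1.6 -0.4  0.5] q [-0.71  0.01  2.44  1.11  0.33  0.03]
```

Emit:
move_arm --steps '[{"ax": 0, "ay": 0, "az": 0, "dx": 0, "dy": 0, "dz": -0.6, "claw": 1}, {"ax": 0, "ay": 0, "az": 0, "dx": 0, "dy": 0, "dz": -1.2, "claw": 1}, {"ax": 0, "ay": 0, "az": 0, "dx": 0, "dy": 0, "dz": -1.75, "claw": 1}, {"ax": 0, "ay": 0, "az": 0, "dx": 0, "dy": 0, "dz": -1.75, "claw": 1}, {"ax": 0, "ay": 0, "az": 0, "dx": 0.15, "dy": 0.3, "dz": -1.75, "claw": 1}, {"ax": 0, "ay": 0, "az": 0, "dx": 0.3, "dy": 0.75, "dz": -1.75, "claw": 1}, {"ax": 0, "ay": 0, "az": 0, "dx": 0.3, "dy": 0.75, "dz": -1.75, "claw": 1}]'

```text
clock: 3.37
ee_pos: [0.4683, -0.0726, 0.0205]
ee_rot: [0.95, -0.083, 0.3, 0.025]
force: [0.7, -0.0, 0.1]
gripper_width: 0.0929
finger_force: 0.0
```

```bash
python3 -c "
from h import *
tool()
s=snapshot('wrist');w=snapshot('scene');im=np.hstack([cv2.resize(s['frame'],None,fx=.95,fy=.95)[:,:,::-1],cv2.resize(w['frame'][120:300,170:320],(304,365))[:,:,::-1][:364]]);cv2.imwrite('pics/c2.png',cv2.convertScaleAbs(im,alpha=1.5))"
```

```text
t 3.37 tcp [ 0.4683 -0.0726  0.0205] yaw -9.8 tilt 35.07 roll -0.11 F [ 0.7 -0.   0.1] q [-0.57  0.26  2.5   2.26  0.3  -1.04]Traceback (most recent call last):
  File "<string>", line 4, in <module>
    s=snapshot('wrist');w=snapshot('scene');im=np.hstack([cv2.resize(s['frame'],None,fx=.95,fy=.95)[:,:,::-1],cv2.resize(w['frame'][120:300,170:320],(304,365))[:,:,::-1][:364]]);cv2.imwrite('pics/c2.png',cv2.convertScaleAbs(im,alpha=1.5))
                                               ~~~~~~~~~^^^^^^^^^^^^^^^^^^^^^^^^^^^^^^^^^^^^^^^^^^^^^^^^^^^^^^^^^^^^^^^^^^^^^^^^^^^^^^^^^^^^^^^^^^^^^^^^^^^^^^^^^^^^^^^^^^^^^^^^^
    return _nx.concatenate(arrs, 1, dtype=dtype, casting=casting)
           ~~~~~~~~~~~~~~~^^^^^^^^^^^^^^^^^^^^^^^^^^^^^^^^^^^^^^^
ValueError: all the input array dimensions except for the concatenation axis must match exactly, but along dimension 0, the array at index 0 has size 365 and the array at index 1 has size 364
```

```bash
cat >> h.py <<'E'
BAY=(np.array([.6757,-.0823]),np.radians(-8.07)); C0=np.array([.5583,-.0364,-.0904])
def stoppers(s):
    hsv=cv2.cvtColor(s["frame"],cv2.COLOR_RGB2HSV); m=cv2.inRange(hsv,(15,80,110),(32,255,255))
    n,l,st,ce=cv2.connectedComponentsWithStats(m)
    out=[]
    for i in range(1,n):
        if 50<st[i,4]<140 and max(st[i,2:4])<22: out.append(plane(s,*ce[i],.168)[:2])
    return np.array(out)
def crate(s):
    ref=np.load("ref.npy"); P=stoppers(s); best=None
    from scipy.spatial import cKDTree
    T=cKDTree(P)
    p0=np.load("last.npy"); 
    for _ in range(15):
        rot=lambda t:np.array([[np.cos(t),-np.sin(t)],[np.sin(t),np.cos(t)]])
        q=ref@rot(p0[2]).T+p0[:2]; d,i=T.query(q); ok=d<.03
        A=ref[ok];B=P[i[ok]];a=A-A.mean(0);b=B-B.mean(0)
        t=np.arctan2((a[:,0]*b[:,1]-a[:,1]*b[:,0]).sum(),(a*b).sum()); p0=np.array([*(B.mean(0)-rot(t)@A.mean(0)),t])
    np.save("last.npy",p0)
    b,t=BAY;d=rot(-t)@(p0[:2]-b)
    print("crate",np.round(p0[:2],4),round(np.degrees(p0[2]),1),"in bay mm",np.round(d*1000,1),"deg",round(np.degrees(p0[2]-t),2),"n",ok.sum(),"res mm",round(1000*np.abs(rot(t)@a.T-b[:,None]).mean() if 0 else 1000*d[ok].mean() if 0 else 1000*T.query(ref@rot(p0[2]).T+p0[:2])[0][ok].mean(),1))
E
python3 - <<'E'
from h import *
s=snapshot("scene");P=stoppers(s);print(np.round(P,3).tolist())
t=C0[2];Rm=np.array([[np.cos(t),-np.sin(t)],[np.sin(t),np.cos(t)]])
Q=(P-C0[:2])@Rm;Q=Q[(np.abs(Q)<.11).all(1)];print(np.round(Q,3).tolist())
np.save("ref.npy",Q);np.save("last.npy",C0)
crate(s)
w=snapshot("wrist");im=np.hstack([cv2.resize(w['frame'],(487,365))[:,:,::-1],cv2.resize(s['frame'][120:300,170:320],(304,365))[:,:,::-1]]);cv2.imwrite('pics/c2.png',cv2.convertScaleAbs(im,alpha=1.5))
E
```

```text
[]Traceback (most recent call last):
  File "<stdin>", line 4, in <module>
ValueError: operands could not be broadcast together with shapes (0,) (2,)
```

```bash
sed -i 's/(15,80,110),(32,255,255)/(17,105,110),(32,255,255)/; s/50<st\[i,4\]<140/45<st[i,4]<180/' h.py
python3 - <<'E'
from h import *
s=snapshot("scene");P=stoppers(s);print(np.round(P,3).tolist())
w=snapshot("wrist");im=np.hstack([cv2.resize(w['frame'],(487,365))[:,:,::-1],cv2.resize(s['frame'][120:300,170:320],(304,365))[:,:,::-1]]);cv2.imwrite('pics/c2.png',cv2.convertScaleAbs(im,alpha=1.5))
t=C0[2];Rm=np.array([[np.cos(t),-np.sin(t)],[np.sin(t),np.cos(t)]])
Q=(P-C0[:2])@Rm;Q=Q[(np.abs(Q)<.11).all(1)];print(np.round(Q,3).tolist())
np.save("ref.npy",Q);np.save("last.npy",C0)
crate(s)
E
```

```text
[[0.522, -0.097], [0.528, -0.037]]
[[-0.03, -0.063], [-0.03, -0.003]]
crate [ 0.5583 -0.0364] -5.2 in bay mm [-122.7   29. ] deg 2.89 n 2 res mm 0.0
```

View pics/c2.png

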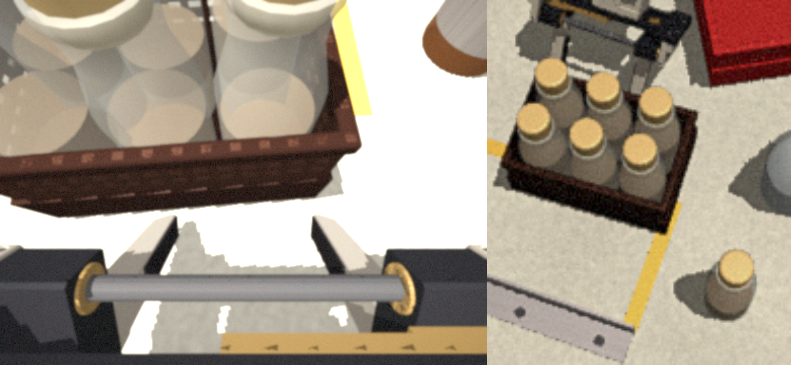

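The fingertips are in front of the tray, right of centre, and the gripper body is clear of the red crate (top right). I'll fix the stopper tracker, which is my progress gauge.

```bash
sed -i 's/(17,105,110),(32,255,255)/(18,120,110),(32,255,255)/; s/max(st\[i,2:4\])<22/max(st[i,2:4])<26/' h.py
python3 - <<'E'
from h import *
s=snapshot("scene");P=stoppers(s)
t=C0[2];Rm=np.array([[np.cos(t),-np.sin(t)],[np.sin(t),np.cos(t)]])
Q=(P-C0[:2])@Rm;Q=Q[(np.abs(Q)<.11).all(1)];print(np.round(Q,3).tolist())
np.save("ref.npy",Q);np.save("last.npy",C0)
crate(s);tool()
E
```

```text
[[-0.031, -0.064], [-0.032, -0.004], [-0.031, 0.056], [0.026, -0.065], [0.026, -0.004], [0.029, 0.051]]
crate [ 0.5583 -0.0364] -5.2 in bay mm [-122.7   29. ] deg 2.89 n 6 res mm 0.0
t 3.67 tcp [ 0.4689 -0.0733  0.0221] yaw -9.77 tilt 35.24 roll -0.08 F [-0.5  0.7 -0.2] q [-0.58  0.25  2.5   2.25  0.3  -1.04]
```

Emit:
move_arm --steps '[{"ax": 0, "ay": 0, "az": 0, "dx": 0.08, "dy": -0.02, "dz": 0, "claw": 1}, {"ax": 0, "ay": 0, "az": 0, "dx": 0.16, "dy": -0.04, "dz": 0, "claw": 1}, {"ax": 0, "ay": 0, "az": 0, "dx": 0.24, "dy": -0.06, "dz": 0, "claw": 1}, {"ax": 0, "ay": 0, "az": 0, "dx": 0.32, "dy": -0.08, "dz": 0, "claw": 1}, {"ax": 0, "ay": 0, "az": 0, "dx": 0.4, "dy": -0.1, "dz": 0, "claw": 1}, {"ax": 0, "ay": 0, "az": 0, "dx": 0.48, "dy": -0.12, "dz": 0, "claw": 1}, {"ax": 0, "ay": 0, "az": 0, "dx": 0.56, "dy": -0.14, "dz": 0, "claw": 1}, {"ax": 0, "ay": 0, "az": 0, "dx": 0.64, "dy": -0.16, "dz": 0, "claw": 1}, {"ax": 0, "ay": 0, "az": 0, "dx": 0.72, "dy": -0.19, "dz": 0, "claw": 1}, {"ax": 0, "ay": 0, "az": 0, "dx": 0.8, "dy": -0.22, "dz": 0, "claw": 1}]'

```text
clock: 4.5
ee_pos: [0.4976, -0.0798, 0.0201]
ee_rot: [0.951, -0.082, 0.299, 0.025]
force: [-13.6, 3.2, 10.0]
gripper_width: 0.0932
finger_force: 6.7
```

```bash
python3 -c "
from h import *
tool();crate(snapshot('scene'))"
```

```text
t 4.5 tcp [ 0.4976 -0.0798  0.0201] yaw -9.63 tilt 34.88 roll -0.11 F [-13.6   3.2  10. ] q [-0.54  0.29  2.43  2.19  0.26 -0.94]
crate [ 0.5775 -0.0401] -4.9 in bay mm [-103.1   28. ] deg 3.17 n 4 res mm 1.2
```

The wrist joint q5 (0.26) is nearing its 0.22 limit. I'll back off slightly and lean further, to about 50°, which moves it away from the limit.

Emit:
move_arm --steps '[{"ax": 0, "ay": 0, "az": 0, "dx": -0.15, "dy": -0.1, "dz": 0.1, "claw": 1}, {"ax": 0, "ay": 0, "az": 0, "dx": -0.3, "dy": -0.2, "dz": 0.1, "claw": 1}, {"ax": -0.17, "ay": -1, "az": 0, "dx": -0.3, "dy": -0.2, "dz": 0.1, "claw": 1}, {"ax": -0.34, "ay": -2, "az": 0, "dx": -0.3, "dy": -0.2, "dz": 0.1, "claw": 1}, {"ax": -0.51, "ay": -3, "az": 0, "dx": -0.3, "dy": -0.2, "dz": 0.1, "claw": 1}, {"ax": -0.51, "ay": -3, "az": 0, "dx": -0.3, "dy": -0.2, "dz": 0.1, "claw": 1}, {"ax": -0.51, "ay": -3, "az": 0, "dx": -0.3, "dy": -0.2, "dz": 0.1, "claw": 1}]'

```text
clock: 5.13
ee_pos: [0.5154, -0.0966, 0.0295]
ee_rot: [0.906, -0.08, 0.414, 0.035]
force: [-0.3, 1.0, 0.9]
gripper_width: 0.0929
finger_force: 0.0
```

```bash
python3 -c "
from h import *
tool();crate(snapshot('scene'))"
```

```text
t 5.13 tcp [ 0.5154 -0.0966  0.0295] yaw -9.84 tilt 49.14 roll -0.19 F [-0.3  1.   0.9] q [-0.67  0.47  2.58  2.6   0.77 -1.5 ]
crate [ 0.5922 -0.0482] 0.5 in bay mm [-87.5  22.1] deg 8.59 n 5 res mm 2.4
```

Emit:
move_arm --steps '[{"ax": 0, "ay": 0, "az": 0, "dx": 0.05, "dy": 0.05, "dz": 0, "claw": 1}, {"ax": 0, "ay": 0, "az": 0, "dx": 0.1, "dy": 0.1, "dz": 0, "claw": 1}, {"ax": 0, "ay": 0, "az": 0, "dx": 0.15, "dy": 0.15, "dz": 0, "claw": 1}]'

```text
clock: 5.43
ee_pos: [0.5202, -0.0886, 0.0303]
ee_rot: [0.907, -0.079, 0.413, 0.034]
force: [-5.1, -2.5, -0.8]
gripper_width: 0.093
finger_force: 2.4
```

```bash
python3 -c "
from h import *
tool();crate(snapshot('scene'))"
```

```text
t 5.43 tcp [ 0.5202 -0.0886  0.0303] yaw -9.7 tilt 48.97 roll -0.21 F [-5.1 -2.5 -0.8] q [-0.63  0.46  2.57  2.63  0.75 -1.49]
crate [ 0.5987 -0.0466] -1.4 in bay mm [-81.2  24.5] deg 6.69 n 5 res mm 2.3
```

Emit:
move_arm --steps '[{"ax": 0, "ay": 0, "az": 0, "dx": 0.06, "dy": 0, "dz": 0, "claw": 1}, {"ax": 0, "ay": 0, "az": 0, "dx": 0.12, "dy": 0, "dz": -0.04, "claw": 1}, {"ax": 0, "ay": 0, "az": 0, "dx": 0.18, "dy": 0, "dz": -0.08, "claw": 1}, {"ax": 0, "ay": 0, "az": 0, "dx": 0.24, "dy": 0, "dz": -0.12, "claw": 1}, {"ax": 0, "ay": 0, "az": 0, "dx": 0.3, "dy": 0, "dz": -0.16, "claw": 1}, {"ax": 0, "ay": 0, "az": 0, "dx": 0.36, "dy": 0, "dz": -0.2, "claw": 1}, {"ax": 0, "ay": 0, "az": 0, "dx": 0.42, "dy": 0, "dz": -0.22, "claw": 1}]'

```text
clock: 6.07
ee_pos: [0.536, -0.0866, 0.0218]
ee_rot: [0.907, -0.078, 0.413, 0.033]
force: [-13.2, 1.1, 10.0]
gripper_width: 0.093
finger_force: 7.0
```

```bash
python3 -c "
from h import *
tool();crate(snapshot('scene'))"
```

```text
t 6.07 tcp [ 0.536  -0.0866  0.0218] yaw -9.49 tilt 48.97 roll -0.24 F [-13.2   1.1  10. ] q [-0.58  0.49  2.53  2.68  0.75 -1.5 ]
crate [ 0.6145 -0.0475] -3.8 in bay mm [-65.5  25.9] deg 4.32 n 3 res mm 0.6
```

Emit:
move_arm --steps '[{"ax": 0, "ay": 0, "az": 0, "dx": -0.1, "dy": 0, "dz": 0, "claw": 1}, {"ax": 0.14, "ay": 0.8, "az": 0.3, "dx": -0.15, "dy": 0, "dz": 0, "claw": 1}, {"ax": 0.14, "ay": 0.8, "az": 0.3, "dx": -0.15, "dy": 0.3, "dz": 0, "claw": 1}, {"ax": 0.14, "ay": 0.8, "az": 0.3, "dx": -0.12, "dy": 0.6, "dz": 0, "claw": 1}, {"ax": 0.14, "ay": 0.8, "az": 0.3, "dx": -0.1, "dy": 0.79, "dz": 0, "claw": 1}, {"ax": 0.14, "ay": 0.8, "az": 0.3, "dx": -0.1, "dy": 0.79, "dz": 0, "claw": 1}]'

```text
clock: 6.62
ee_pos: [0.5344, -0.0558, 0.023]
ee_rot: [0.921, -0.067, 0.383, 0.026]
force: [-0.2, -0.0, 0.3]
gripper_width: 0.0927
finger_force: 0.0
```

```bash
python3 - <<'E'
from h import *
tool();s=snapshot('scene');crate(s);w=snapshot('side')
P=np.load("last.npy");a=cv2.resize(s["frame"][:,:,::-1],None,fx=3,fy=3,interpolation=cv2.INTER_CUBIC);a=cv2.convertScaleAbs(a,alpha=1.6);draw(a,s,P,.006,.096,(255,255,0),3)
b=cv2.resize(w["frame"][:,:,::-1],None,fx=3,fy=3,interpolation=cv2.INTER_CUBIC);b=cv2.convertScaleAbs(b,alpha=1.6);draw(b,w,P,.006,.096,(255,255,0),3)
cv2.imwrite("pics/d3.png",np.hstack([a[360:900,420:820],b[300:840,540:940]]))
E
```

```text
t 6.62 tcp [ 0.5344 -0.0558  0.023 ] yaw -7.96 tilt 45.19 roll -0.23 F [-0.2 -0.   0.3] q [-0.48  0.42  2.5   2.69  0.58 -1.43]
crate [ 0.6139 -0.0472] -2.3 in bay mm [-66.1  26.1] deg 5.81 n 6 res mm 2.0
```

View pics/d3.png

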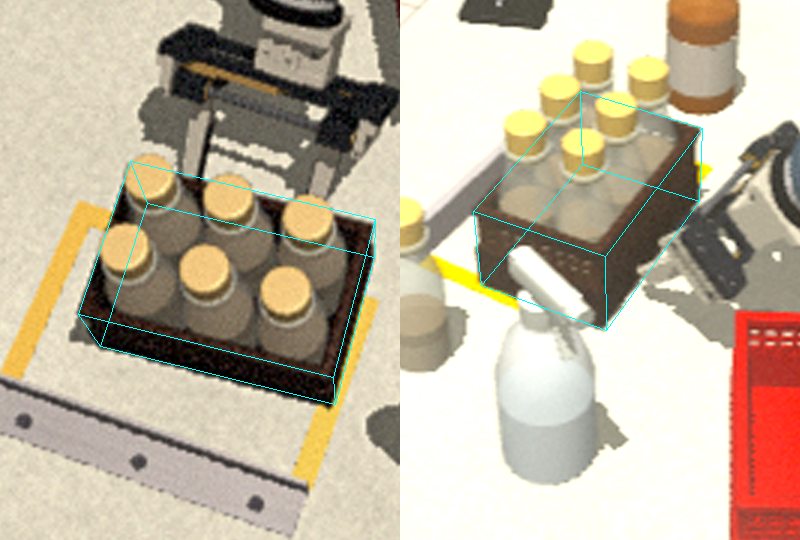

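Fit still good, all bottles upright, fingers well placed, gripper clear of the red crate. Now a slanted push.

Emit:
move_arm --steps '[{"ax": 0, "ay": 0, "az": 0, "dx": 0.1, "dy": 0, "dz": -0.02, "claw": 1}, {"ax": 0, "ay": 0, "az": 0, "dx": 0.17, "dy": -0.02, "dz": -0.02, "claw": 1}, {"ax": 0, "ay": 0, "az": 0, "dx": 0.24, "dy": -0.06, "dz": -0.02, "claw": 1}, {"ax": 0, "ay": 0, "az": 0, "dx": 0.31, "dy": -0.1, "dz": -0.02, "claw": 1}, {"ax": 0, "ay": 0, "az": 0, "dx": 0.38, "dy": -0.14, "dz": -0.02, "claw": 1}, {"ax": 0, "ay": 0, "az": 0, "dx": 0.45, "dy": -0.18, "dz": -0.02, "claw": 1}, {"ax": 0, "ay": 0, "az": 0, "dx": 0.52, "dy": -0.22, "dz": -0.02, "claw": 1}, {"ax": 0, "ay": 0, "az": 0, "dx": 0.58, "dy": -0.26, "dz": -0.02, "claw": 1}]'

```text
clock: 7.38
ee_pos: [0.5547, -0.0659, 0.0195]
ee_rot: [0.922, -0.067, 0.38, 0.025]
force: [-9.3, 6.9, 4.7]
gripper_width: 0.0929
finger_force: 4.9
```

```bash
python3 -c "
from h import *
tool();crate(snapshot('scene'))"
```

```text
t 7.38 tcp [ 0.5547 -0.0659  0.0195] yaw -7.89 tilt 44.79 roll -0.28 F [-9.3  6.9  4.7] q [-0.48  0.43  2.44  2.66  0.54 -1.39]
crate [ 0.6298 -0.0553] -2.5 in bay mm [-49.3  20.2] deg 5.56 n 4 res mm 0.9
```

Emit:
move_arm --steps '[{"ax": 0, "ay": 0, "az": 0, "dx": 0.06, "dy": -0.05, "dz": 0, "claw": 1}, {"ax": 0, "ay": 0, "az": 0, "dx": 0.12, "dy": -0.1, "dz": 0, "claw": 1}, {"ax": 0, "ay": 0, "az": 0, "dx": 0.18, "dy": -0.15, "dz": 0, "claw": 1}, {"ax": 0, "ay": 0, "az": 0, "dx": 0.24, "dy": -0.2, "dz": 0, "claw": 1}, {"ax": 0, "ay": 0, "az": 0, "dx": 0.3, "dy": -0.25, "dz": 0, "claw": 1}, {"ax": 0, "ay": 0, "az": 0, "dx": 0.36, "dy": -0.3, "dz": 0, "claw": 1}, {"ax": 0, "ay": 0, "az": 0, "dx": 0.42, "dy": -0.35, "dz": 0, "claw": 1}, {"ax": 0, "ay": 0, "az": 0, "dx": 0.48, "dy": -0.4, "dz": 0, "claw": 1}]'

```text
clock: 8.1
ee_pos: [0.5739, -0.082, 0.0192]
ee_rot: [0.922, -0.067, 0.38, 0.025]
force: [-9.2, 5.6, 3.0]
gripper_width: 0.0931
finger_force: 4.1
```

```bash
python3 -c "
from h import *
tool();crate(snapshot('scene'))"
```

```text
t 8.1 tcp [ 0.5739 -0.082   0.0192] yaw -7.91 tilt 44.76 roll -0.28 F [-9.2  5.6  3. ] q [-0.5   0.45  2.39  2.6   0.5  -1.34]
crate [ 0.6535 -0.0706] -5.5 in bay mm [-23.6   8.5] deg 2.57 n 2 res mm 1.2
```

```bash
cat >> h.py <<'E'
def stoppers(s):
    hsv=cv2.cvtColor(cv2.GaussianBlur(s["frame"],(3,3),0),cv2.COLOR_RGB2HSV); out=[]
    for S in (90,105,120,135,150):
        n,l,st,ce=cv2.connectedComponentsWithStats(cv2.inRange(hsv,(15,S,100),(34,255,255)))
        out+=[plane(s,*ce[i],.168)[:2] for i in range(1,n) if 55<st[i,4]<200 and max(st[i,2:4])<20]
    return np.array(out)
E
python3 -c "
from h import *
tool();crate(snapshot('scene'));crate(snapshot('scene'))"
```

```text
t 8.15 tcp [ 0.5746 -0.0827  0.0194] yaw -7.96 tilt 44.8 roll -0.27 F [-4.5  3.9 -0. ] q [-0.5   0.45  2.39  2.6   0.5  -1.34]
crate [ 0.6541 -0.0714] -8.4 in bay mm [-22.9   7.7] deg -0.3 n 2 res mm 1.0
crate [ 0.6526 -0.0707] -7.3 in bay mm [-24.5   8.2] deg 0.8 n 2 res mm 2.4
```

```bash
python3 - <<'E'
from h import *
s=snapshot('scene');w=snapshot('side')
P=np.load("last.npy");a=cv2.resize(s["frame"][:,:,::-1],None,fx=3,fy=3,interpolation=cv2.INTER_CUBIC);a=cv2.convertScaleAbs(a,alpha=1.6);draw(a,s,P,.006,.096,(255,255,0),3)
b=cv2.resize(w["frame"][:,:,::-1],None,fx=3,fy=3,interpolation=cv2.INTER_CUBIC);b=cv2.convertScaleAbs(b,alpha=1.6);draw(b,w,P,.006,.096,(255,255,0),3)
cv2.imwrite("pics/d4.png",np.hstack([a[400:940,390:790],b[270:810,500:900]]))
E
```

```text
(no output)
```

View pics/d4.png

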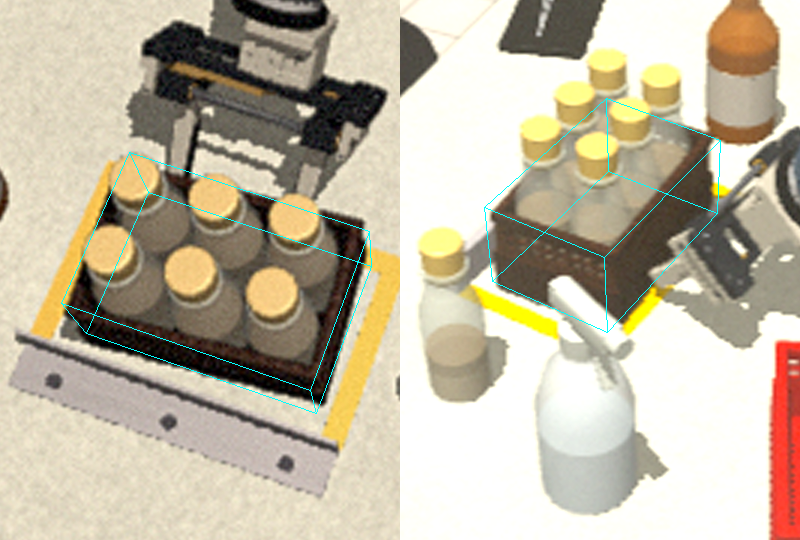

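The crate is between the tapes with a small gap to the stop, bottles upright. The cyan estimate is a few mm and about 2° off, so I'll refit from visible corners: (366,216), (321,404), (65,296) in the left pane.

```bash
cat >> h.py <<'E'
def fit(s,obs):
    from scipy.optimize import least_squares
    def f(p):
        c,sn=np.cos(p[2]),np.sin(p[2]);return np.concatenate([proj(s,(p[0]+c*a-sn*b,p[1]+sn*a+c*b,z))-np.array(o) for o,(a,b,z) in obs])
    r=least_squares(f,np.load("last.npy"));p=r.x;np.save("last.npy",p);b,t=BAY;d=p[:2]-b
    print("fit bay mm",np.round([1000*(np.cos(t)*d[0]+np.sin(t)*d[1]),1000*(-np.sin(t)*d[0]+np.cos(t)*d[1])],1),"deg",round(np.degrees(p[2]-t),2),np.round(p,4),np.round(r.fun,1))
E
python3 - <<'E'
from h import *
s=snapshot("scene");px=lambda X,Y:((X+390)/3-.33,(Y+400)/3-.33)
fit(s,[(px(366,216),(-.065,.1,.096)),(px(321,404),(.065,.1,.006)),(px(65,296),(.065,-.1,.096))])
P=stoppers(s);t=np.load("last.npy");Rm=np.array([[np.cos(t[2]),-np.sin(t[2])],[np.sin(t[2]),np.cos(t[2])]]);print(np.round((P-t[:2])@Rm,3).tolist())
E
```

```text
fit bay mm [-31.7   6.6] deg 2.42 [ 0.6452 -0.0713 -0.0987] [ 0.9  0.5 -0.2 -1.  -0.7  0.4]
[[-0.022, -0.002], [0.029, 0.217]]
```

Emit:
move_arm --steps '[{"ax": 0, "ay": 0, "az": 0, "dx": 0.07, "dy": -0.02, "dz": 0, "claw": 1}, {"ax": 0, "ay": 0, "az": 0, "dx": 0.14, "dy": -0.04, "dz": 0, "claw": 1}, {"ax": 0, "ay": 0, "az": 0, "dx": 0.21, "dy": -0.06, "dz": 0, "claw": 1}, {"ax": 0, "ay": 0, "az": 0, "dx": 0.28, "dy": -0.08, "dz": 0, "claw": 1}, {"ax": 0, "ay": 0, "az": 0, "dx": 0.35, "dy": -0.1, "dz": 0, "claw": 1}, {"ax": 0, "ay": 0, "az": 0, "dx": 0.42, "dy": -0.12, "dz": 0, "claw": 1}, {"ax": 0, "ay": 0, "az": 0, "dx": 0.49, "dy": -0.14, "dz": 0, "claw": 1}, {"ax": 0, "ay": 0, "az": 0, "dx": 0.56, "dy": -0.15, "dz": 0, "claw": 1}, {"ax": 0, "ay": 0, "az": 0, "dx": 0.62, "dy": -0.16, "dz": 0, "claw": 1}]'

```text
clock: 9.15
ee_pos: [0.595, -0.0858, 0.0172]
ee_rot: [0.924, -0.066, 0.377, 0.024]
force: [-22.2, 13.4, 11.0]
gripper_width: 0.093
finger_force: 11.5
```

```bash
python3 -c "
from h import *
tool()"
```

```text
t 9.15 tcp [ 0.595  -0.0858  0.0172] yaw -7.73 tilt 44.39 roll -0.29 F [-22.2  13.4  11. ] q [-0.48  0.46  2.33  2.58  0.46 -1.3 ]
```

Emit:
move_arm --steps '[{"ax": 0, "ay": 0, "az": 0, "dx": 0.05, "dy": 0.02, "dz": 0.02, "claw": 1}, {"ax": 0, "ay": 0, "az": 0, "dx": 0.1, "dy": 0.02, "dz": 0.04, "claw": 1}, {"ax": 0, "ay": 0, "az": 0, "dx": 0.15, "dy": 0.02, "dz": 0.05, "claw": 1}]'

```text
clock: 9.4
ee_pos: [0.5982, -0.0854, 0.0172]
ee_rot: [0.925, -0.067, 0.374, 0.024]
force: [-42.7, 2.9, 21.7]
gripper_width: 0.0926
finger_force: 21.2
```

```bash
python3 - <<'E'
from h import *
tool();s=snapshot('scene');w=snapshot('side')
a=cv2.resize(s["frame"][:,:,::-1],None,fx=4,fy=4,interpolation=cv2.INTER_CUBIC);a=cv2.convertScaleAbs(a,alpha=1.7)
b=cv2.resize(w["frame"][:,:,::-1],None,fx=3,fy=3,interpolation=cv2.INTER_CUBIC);b=cv2.convertScaleAbs(b,alpha=1.4)
cv2.imwrite("pics/d5.png",np.hstack([a[660:1220,520:1010],b[250:810,500:800]]))
E
```

```text
t 9.4 tcp [ 0.5982 -0.0854  0.0172] yaw -7.89 tilt 44.02 roll -0.3 F [-42.7   2.9  21.7] q [-0.47  0.46  2.32  2.58  0.44 -1.29]
```

View pics/d5.png

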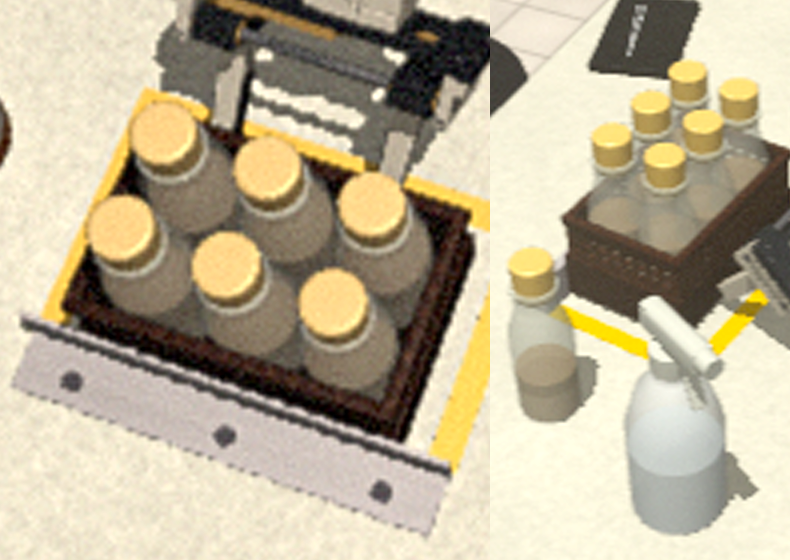

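```bash
python3 - <<'E'
from h import *
s=snapshot("scene");px=lambda X,Y:((X+520)/4-.37,(Y+660)/4-.37)
fit(s,[(px(470,213),(-.065,.1,.096)),(px(403,438),(.065,.1,.006)),(px(65,296),(.065,-.1,.096)),(px(80,328),(.065,-.1,.006))])
b,t=BAY
for yy in(0,-.006,.006):
    n=np.array([-np.sin(t),np.cos(t)]);p=(*(b+n*yy),t)
    print(yy,[np.round((proj(s,q)+.37)*4-[520,660]).tolist() for q in (box(p,.006,.096)[i] for i in(1,2,5,6,7))])
print("stop ends",[np.round((proj(s,q)+.37)*4-[520,660]).tolist() for q in box((*(b+.065*np.array([np.cos(t),np.sin(t)])),t),.0,.04,0,.135)[::2]])
E
```

```text
fit bay mm [-9.3  1.1] deg -0.32 [ 0.6666 -0.0799 -0.1465] [ 0.4 -2.2 -1.4  2.1 -2.1 -0.7  3.2  0.9]
0 [[85.0, 346.0], [391.0, 460.0], [48.0, 309.0], [380.0, 431.0], [464.0, 217.0]]
-0.006 [[76.0, 343.0], [382.0, 456.0], [38.0, 305.0], [370.0, 427.0], [454.0, 214.0]]
0.006 [[94.0, 350.0], [400.0, 463.0], [58.0, 312.0], [390.0, 435.0], [474.0, 221.0]]
stop ends [[35.0, 329.0], [447.0, 482.0], [18.0, 313.0], [444.0, 470.0]]
```

Emit:
move_arm --steps '[{"ax": 0, "ay": 0, "az": 0, "dx": -0.15, "dy": 0, "dz": 0.05, "claw": 1}, {"ax": 0, "ay": 0, "az": 0, "dx": -0.3, "dy": 0.02, "dz": 0.1, "claw": 1}, {"ax": -0.05, "ay": -0.3, "az": 0, "dx": -0.3, "dy": 0.15, "dz": 0.1, "claw": 1}, {"ax": -0.05, "ay": -0.3, "az": 0, "dx": -0.3, "dy": 0.15, "dz": 0.1, "claw": 1}]'

```text
clock: 9.88
ee_pos: [0.5948, -0.0834, 0.0269]
ee_rot: [0.916, -0.068, 0.395, 0.027]
force: [0.2, 1.8, -0.4]
gripper_width: 0.0933
finger_force: 0.0
```

```bash
python3 - <<'E'
from h import *
tool()
for k in range(2):
    s=snapshot("scene")
    for nm in("crate","basket"):
        for r in trace(s,nm)[:2]:
            g=r["region"];ys,xs=np.where(g)
            if xs.mean()<260:
                c=max(cv2.findContours(g.astype(np.uint8),0,2)[0],key=cv2.contourArea);q=cv2.approxPolyDP(cv2.convexHull(c),3,True)[:,0]
                print(nm,round(r["score"],2),((q+.37)*4-[520,660]).round().tolist())
E
```

```text
t 9.88 tcp [ 0.5948 -0.0834  0.0269] yaw -8.15 tilt 46.64 roll -0.24 F [ 0.2  1.8 -0.4] q [-0.48  0.46  2.36  2.64  0.51 -1.35]
crate 0.84 [[473.0, 241.0], [397.0, 437.0], [93.0, 333.0], [65.0, 305.0], [85.0, 261.0], [421.0, 201.0], [461.0, 209.0]]
basket 0.92 [[465.0, 213.0], [389.0, 429.0], [69.0, 309.0], [85.0, 261.0], [413.0, 197.0]]
crate 0.9 [[469.0, 213.0], [473.0, 249.0], [401.0, 441.0], [93.0, 333.0], [65.0, 309.0], [85.0, 253.0], [409.0, 193.0]]
basket 0.66 [[473.0, 241.0], [401.0, 437.0], [165.0, 361.0], [65.0, 305.0], [85.0, 253.0], [413.0, 193.0], [461.0, 209.0]]
```

The light strip between crate and stop looks like the stop plate's bright top edge, with the dark line being its shaded back. So the face is nearer than I modelled. The 42 N and the parallel edges agree. I'll press once more, gently, to confirm it is seated.

Emit:
move_arm --steps '[{"ax": 0, "ay": 0, "az": 0, "dx": 0.05, "dy": 0, "dz": -0.1, "claw": 1}, {"ax": 0, "ay": 0, "az": 0, "dx": 0.1, "dy": -0.01, "dz": -0.1, "claw": 1}, {"ax": 0, "ay": 0, "az": 0, "dx": 0.15, "dy": -0.02, "dz": -0.1, "claw": 1}, {"ax": 0, "ay": 0, "az": 0, "dx": 0.2, "dy": -0.02, "dz": -0.08, "claw": 1}]'

```text
clock: 10.52
ee_pos: [0.5984, -0.0828, 0.0212]
ee_rot: [0.918, -0.068, 0.391, 0.026]
force: [-34.4, -5.3, 21.6]
gripper_width: 0.093
finger_force: 16.9
```

Emit:
move_arm --steps '[{"ax": 0, "ay": 0, "az": 0, "dx": 0.04, "dy": 0, "dz": 0.01, "claw": 1}, {"ax": 0, "ay": 0, "az": 0, "dx": 0.07, "dy": 0, "dz": 0.02, "claw": 1}]'

```text
clock: 10.68
ee_pos: [0.5986, -0.0826, 0.0211]
ee_rot: [0.918, -0.069, 0.389, 0.026]
force: [-45.9, -8.1, 28.1]
gripper_width: 0.0927
finger_force: 22.2
```

Emit:
move_arm --steps '[{"ax": 0, "ay": 0, "az": 0, "dx": 0.03, "dy": 0, "dz": 0.01, "claw": 1}, {"ax": 0, "ay": 0, "az": 0, "dx": 0.06, "dy": 0, "dz": 0.02, "claw": 1}]'

```text
clock: 10.85
ee_pos: [0.5988, -0.0824, 0.021]
ee_rot: [0.919, -0.07, 0.387, 0.026]
force: [-58.4, -10.6, 35.9]
gripper_width: 0.0925
finger_force: 28.0
```

Rigid now: 12 N more gives only 0.2 mm, so it is seated. Retreat.

Emit:
move_arm --steps '[{"ax": 0, "ay": 0, "az": 0, "dx": -0.1, "dy": 0, "dz": 0, "claw": 1}, {"ax": 0, "ay": 0, "az": 0, "dx": -0.25, "dy": 0, "dz": 0, "claw": 1}, {"ax": 0, "ay": 0, "az": 0, "dx": -0.6, "dy": -0.2, "dz": 0.1, "claw": 1}, {"ax": 0, "ay": 0, "az": 0, "dx": -1.2, "dy": -0.6, "dz": 0.6, "claw": 1}, {"ax": 0, "ay": 0, "az": 0, "dx": -1.8, "dy": -1.2, "dz": 1.3, "claw": 1}, {"ax": 0, "ay": 0, "az": 0, "dx": -2.2, "dy": -1.8, "dz": 2, "claw": 1}, {"ax": 0, "ay": 0, "az": 0, "dx": -2.6, "dy": -2.5, "dz": 3, "claw": 1}, {"ax": 0, "ay": 0, "az": 0, "dx": -2.6, "dy": -3.2, "dz": 3.5, "claw": 1}, {"ax": 0, "ay": 0, "az": 0, "dx": -2.6, "dy": -3.2, "dz": 3.5, "claw": 1}]'

```text
clock: 11.6
ee_pos: [0.5186, -0.1829, 0.1396]
ee_rot: [0.915, -0.066, 0.398, 0.025]
force: [1.8, 0.6, 0.3]
gripper_width: 0.0927
finger_force: 0.0
```

```bash
python3 - <<'E'
from h import *
tool();s=snapshot('scene');w=snapshot('side')
cl,wl=tape(s,(138,172,195,247));cr,wr=tape(s,(243,275,228,280))
a=cv2.resize(s["frame"][:,:,::-1],None,fx=4,fy=4,interpolation=cv2.INTER_CUBIC);a=cv2.convertScaleAbs(a,alpha=1.7)
b=cv2.resize(w["frame"][:,:,::-1],None,fx=3.5,fy=3.5,interpolation=cv2.INTER_CUBIC);b=cv2.convertScaleAbs(b,alpha=1.1)
cv2.imwrite("pics/d6.png",np.hstack([a[660:1220,520:1020],b[380:940,590:880]]))
E
```

```text
t 11.6 tcp [ 0.5186 -0.1829  0.1396] yaw -7.72 tilt 46.99 roll -0.42 F [1.8 0.6 0.3] q [-0.92  0.08  2.36  1.49  0.54 -0.49]
```

View pics/d6.png

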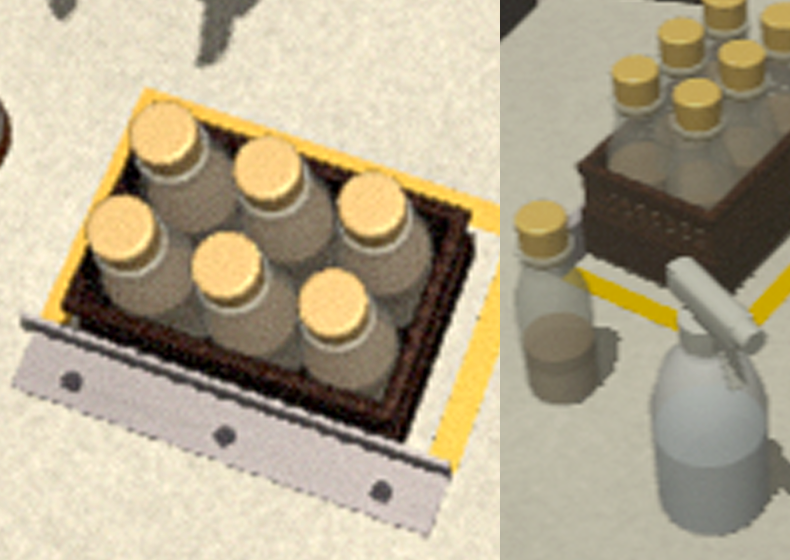

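The crate sits against the stop, parallel to it. There is about 18 mm clearance to the tape on the right at (415,445) and a similar gap on the left at (80,328). All bottles stand, and the arm is clear.

```bash
python3 -c "
from rig import *
print(finish_job())"
```

```text
the job is handed in; nothing more can be done
None
```

The brown crate is back in its bay: far side flush against the stop, about 18 mm clear of the tape on each side, all bottles standing, and the job is handed in (no verdict came back).

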